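# Find the softest sprung mount and push its tag down

## Task

One of the three sprung equipment mounts standing on the bench has gone soft. With the fingertips, gently press down each mount's round black pad in turn, left, then middle, then right, at least 5 mm each, to feel which gives most easily; then push the red tag of that softest mount all the way down, leaving the other two tags up. Do not lift anything, leave everything else where it is, and finish clear with all pads sprung back.

Things in the scene. Friction and masses are not known exactly. Their poses are not given: they have to be found in the camera images.
- stand_left: the left one of three look-alike stands in a row along y (+y is left), fixed to the bench. Grey plate 110 (x) x 64 (y) x 14 mm; origin: centre of its underside, z up. In a low round collar 28 mm along its +x stands a loose round sprung mount (0.25 kg, coil spring, black pad on top); a red tag in a black guide (top 40 mm high) is 34 mm along its -x, the side towards the robot
- pad_left_rest (a point): centre of the top of the left mount's pad when free, 62 mm above the table (fixed to the stand; does not follow the pad; within 2 mm). Pad: black rubber on an aluminium cap, 42 mm across; goes straight down 14 mm to a hard stop and springs back. The three springs differ about twofold from one to the next: 6 mm down they push back with about 2, 4 and 7 N, at the stop 3.5, 7 and 14 N
- tag_left_top (a point): centre of the top of the left stand's red tag, a flat head 18 (x) x 32 (y) mm, 64 mm above the table when up, 48 mm when fully down; moves with the tag
- tag_left (a joint): how far the left red tag is pushed down, m: 0 up, 0.016 fully down at a hard stop. It slides with about 2.5 N of friction and stays where it is left
- stand_middle: the middle one of three look-alike stands in a row along y (+y is left), fixed to the bench. Grey plate 110 (x) x 64 (y) x 14 mm; origin: centre of its underside, z up. In a low round collar 28 mm along its +x stands a loose round sprung mount (0.25 kg, coil spring, black pad on top); a red tag in a black guide (top 40 mm high) is 34 mm along its -x, the side towards the robot
- pad_middle_rest (a point): centre of the top of the middle mount's pad when free, 62 mm above the table (fixed to the stand; does not follow the pad; within 2 mm). Pad: black rubber on an aluminium cap, 42 mm across; goes straight down 14 mm to a hard stop and springs back. The three springs differ about twofold from one to the next: 6 mm down they push back with about 2, 4 and 7 N, at the stop 3.5, 7 and 14 N
- tag_middle_top (a point): centre of the top of the middle stand's red tag, a flat head 18 (x) x 32 (y) mm, 64 mm above the table when up, 48 mm when fully down; moves with the tag
- tag_middle (a joint): how far the middle red tag is pushed down, m: 0 up, 0.016 fully down at a hard stop. It slides with about 2.5 N of friction and stays where it is left
- stand_right: the right one of three look-alike stands in a row along y (+y is left), fixed to the bench. Grey plate 110 (x) x 64 (y) x 14 mm; origin: centre of its underside, z up. In a low round collar 28 mm along its +x stands a loose round sprung mount (0.25 kg, coil spring, black pad on top); a red tag in a black guide (top 40 mm high) is 34 mm along its -x, the side towards the robot
- pad_right_rest (a point): centre of the top of the right mount's pad when free, 62 mm above the table (fixed to the stand; does not follow the pad; within 2 mm). Pad: black rubber on an aluminium cap, 42 mm across; goes straight down 14 mm to a hard stop and springs back. The three springs differ about twofold from one to the next: 6 mm down they push back with about 2, 4 and 7 N, at the stop 3.5, 7 and 14 N
- tag_right_top (a point): centre of the top of the right stand's red tag, a flat head 18 (x) x 32 (y) mm, 64 mm above the table when up, 48 mm when fully down; moves with the tag
- tag_right (a joint): how far the right red tag is pushed down, m: 0 up, 0.016 fully down at a hard stop. It slides with about 2.5 N of friction and stays where it is left
- tip_tin: small round white tin, 35 mm across, 17 mm high, standing between two mounts; origin: centre of its underside; a loose bystander, to be left alone
- green_cap: green ring-shaped cap, 24 mm across, 9 mm high, between two mounts; origin: centre of its underside; a loose bystander, to be left alone
- driver_blue: blue precision screwdriver lying in front of the mounts, 160 mm long, 18 mm high; a loose bystander, to be left alone
- test_board_1: blue circuit board, 48 x 68 mm, 24 mm high, at the left; a loose bystander, to be left alone
- flux_pen: white and green pen, 120 mm long, 15 mm thick, lying at the right; a loose bystander, to be left alone
- flux_bottle_1: brown bottle with a black cap, 37 mm across, 102 mm tall, behind the mounts; origin: centre of its underside; a loose bystander, to be left alone
- part_box_1: small white lidded box, 31 x 27 x 18 mm, behind the mounts; a loose bystander, to be left alone
- tweezers_1: steel tweezers lying in front of the mounts, 124 mm long, 9 mm high; a loose bystander, to be left alone
Not all that is in view belongs to the job. Leave any blue look-alike of the stand_right alone. What is shaped like the stand_left but brown is not meant.

How it is judged (in metres and radians):
On the way, in this order (a step that is already met when the one before it is completed fails the run):
1. the pad of the left mount is pressed down at least 4 mm (((horizontal distance between pad_p_c1 and stand_left below 0.06 m and height (world z) of pad_p_c1 below 0.0555 m) or (horizontal distance between pad_q_c1 and stand_left below 0.06 m and height (world z) of pad_q_c1 below 0.0555 m) or (horizontal distance between pad_r_c1 and stand_left below 0.06 m and height (world z) of pad_r_c1 below 0.0555 m))), for 0.1 s.
2. the pad of the middle mount is pressed down at least 4 mm (((horizontal distance between pad_p_c1 and stand_middle below 0.06 m and height (world z) of pad_p_c1 below 0.0555 m) or (horizontal distance between pad_q_c1 and stand_middle below 0.06 m and height (world z) of pad_q_c1 below 0.0555 m) or (horizontal distance between pad_r_c1 and stand_middle below 0.06 m and height (world z) of pad_r_c1 below 0.0555 m))), for 0.1 s.
3. the pad of the right mount is pressed down at least 4 mm (((horizontal distance between pad_p_c1 and stand_right below 0.06 m and height (world z) of pad_p_c1 below 0.0555 m) or (horizontal distance between pad_q_c1 and stand_right below 0.06 m and height (world z) of pad_q_c1 below 0.0555 m) or (horizontal distance between pad_r_c1 and stand_right below 0.06 m and height (world z) of pad_r_c1 below 0.0555 m))), for 0.1 s.
4. the tag at the softest mount is fully down (within 2.5 mm) (((horizontal distance between pad_q_c1 and stand_left below 0.06 m and value of joint tag_left above 0.0135 m) or (horizontal distance between pad_q_c1 and stand_middle below 0.06 m and value of joint tag_middle above 0.0135 m) or (horizontal distance between pad_q_c1 and stand_right below 0.06 m and value of joint tag_right above 0.0135 m))), for 0.2 s.
At the end, for the whole second after the job is handed in: the softest mount's tag is down at least 13.5 of 16 mm, the other tags up (under 3 mm down), all pads back up (within 2 mm), every mount upright in its collar (3 mm, 0.1 rad); pad_p_c1, pad_q_c1, pad_r_c1 are the pads' rubber faces, dealt to the stands anew each time (((horizontal distance between pad_q_c1 and stand_left below 0.06 m and value of joint tag_left above 0.0135 m) or (horizontal distance between pad_q_c1 and stand_middle below 0.06 m and value of joint tag_middle above 0.0135 m) or (horizontal distance between pad_q_c1 and stand_right below 0.06 m and value of joint tag_right above 0.0135 m)) and not ((not (horizontal distance between pad_q_c1 and stand_left below 0.06 m) and value of joint tag_left above 0.003 m) or (not (horizontal distance between pad_q_c1 and stand_middle below 0.06 m) and value of joint tag_middle above 0.003 m) or (not (horizontal distance between pad_q_c1 and stand_right below 0.06 m) and value of joint tag_right above 0.003 m)) and height (world z) of pad_p_c1 between 0.0575 and 0.0625 m and height (world z) of pad_q_c1 between 0.0575 and 0.0625 m and height (world z) of pad_r_c1 between 0.0575 and 0.0625 m and angle between each of pad_p_c1, pad_q_c1, pad_r_c1's own z axis and vertical below 0.1 rad); the robot touches nothing.
It fails at once if a mount is lifted 8 mm or shifted 15 mm from its collar (height (world z) of any of pad_p_c1, pad_q_c1, pad_r_c1 above 0.0675 m or distance of any of unit_p_c0, unit_q_c0, unit_r_c0 from where it was at the start of the episode above 0.015 m).
It fails at once if the tag at a mount that is not the softest is pushed down 4 mm ((not (horizontal distance between pad_q_c1 and stand_left below 0.06 m) and value of joint tag_left above 0.004 m) or (not (horizontal distance between pad_q_c1 and stand_middle below 0.06 m) and value of joint tag_middle above 0.004 m) or (not (horizontal distance between pad_q_c1 and stand_right below 0.06 m) and value of joint tag_right above 0.004 m)).
It fails at once if the robot strikes or pushes a pad with more than 80 N (a slam; a slow press onto the hard stop peaks near 50) (contact force between any of pad_p_c1, pad_q_c1, pad_r_c1 and the fingers above 80 N).
It fails at once if a bystander is moved more than 20 mm (distance of any of tip_tin, green_cap, driver_blue, test_board_1, flux_pen, flux_bottle_1, part_box_1, tweezers_1 from where it was at the start of the episode above 0.02 m).
It also fails if it takes over 51 s, if anything falls off the work surface, if the arm or the gripper's body presses on something with over 40 N, if the wrist force passes 120 N, or if a joint passes its speed limit or range.

## Robot

A 6-joint arm with a two-finger parallel gripper is mounted at the origin on a cart in front of the work surface, level with it; the furniture and walls round the work are solid. World frame = base frame: x ahead of the robot, y to its left, z up, the work surface at z = 0. Lengths are in m, angles in degrees, forces in N, time in s.
With the tool pointing down it reaches from about 0.275 to 0.825 m from the base axis. Payload 5.2 kg.
Tool frame: the origin (TCP) lies on the centre line of the jaws, within the pads' length; the fingertips stand 22 mm ahead of it and the grasp point (between the pads) lies 3 mm ahead of it; z points along the fingers, y is the line along which they close (so a half turn about z gives the same grasp; the last joint's range is limited). The gripper opens to 93 mm and grips with 3 to 60 N. Pads are 15 mm wide; open, the fingers measure 128 mm over their backs; the gripper's body (75 mm by 188 mm) begins 65 mm behind the grasp point.
Start: joints at [-11.62, 14.817, 87.949, -0, 77.235, -11.62], TCP at [0.55, 0, 0.241] pointing down, gripper open.
Joint ranges: [-179.93, 179.93], [-52.35, 119.4], [10.71, 147.94], [-69.91, 249.91], [12.55, 155.21], [-178.61, 178.61]. Speed limits (degrees/s): [147.25, 147.25, 180, 180, 180, 180].

## Interface

Orientations are given as [roll, pitch, yaw] about the fixed x, y, z axes, in that order (R = Rz(yaw) Ry(pitch) Rx(roll)).
In Python, from plant import * gives the robot as it stands. The module is installed in compiled form; this text tells all that it offers.
- The arm moves only by the tool carry_out, never from a script. Its argument "targets" is a list of rows, each a list of 3 entries, a list of its own where there are three numbers: the shift along the tool's x, y, z in mm, then the turn about the tool's z in units of 6 degrees (1.0 is 6 degrees), then the opening, from -1 (shut) to 1 (fully open). In form: [[[tx, ty, tz], yaw, grip], ...]. A call has exactly 10 rows; each row is the pose to reach, as a shift and turn from the pose commanded when the call began, along the tool's axes at that moment; what a row does not reach only later rows make up. A row lasts 1/12 s, in which the tool goes at most 41.7 mm and 7.16 degrees, less where a joint would pass 70% of its speed; a pose out of reach is approached as far as the arm can. A call with a gripper value outside its range is refused whole. The fingers move at their own pace and stop on an object; "newtons" is the grip in N (left out, the last holds). Time passes only in rows, so rows that repeat a pose let the fingers close, or fill a call up. It gives the time, the measured TCP pose, the force, the opening and the grip force at its end, in the units of the state.
- read_state(): the state, without advancing time (a new reading comes with each control period).
- camera(name): name is "scene" or "side" or "wrist"; returns a dict with "frame" (400x640x3 uint8, red, green, blue), "mtx" (3x3 intrinsics, pixels), "world_to_cam" (4x4, takes a point from world to camera coordinates). Camera axes: x right, y up, looking along -z (the intrinsics and any distortion apply to the point x, -y, -z); pixel columns grow to the right and rows downward; lengths in m; the calibration is good to about 2 mm. A picture is of the moment at which its call begins. There is no depth.
- close_job(): hands the job in; it is judged then, once.
The state is a dict: "time": time; "joint_pos": joint angles; "joint_velocities": joint speeds; "joint_efforts": joint torques, N m; "ee_pos": TCP position; "eef_rot": TCP orientation; "contact_force": force on the tool from outside, world axes, zero at the start; "ft_torque": the same for the moment, N m; "finger_gap": opening from 0.0 (shut) to 1.0 (fully open); "gripper_force": force on a finger pad.
Only numpy, scipy, OpenCV 4.12 (cv2) and the standard library are available. Lean on these libraries where they do the work, as an engineer would, in place of code of your own. Each camera call takes 0.05 s, during which the arm holds its last target. There are 200 camera calls.

## Working session

There is one attempt and no reset: what is moved stays moved. The work goes in short steps, Python scripts to look and compute and a tool call to move; the robot and the scene stay as the last step left them, time stands still between calls to the robot, and variables do not carry over. Pictures are saved under pics/ and viewed, at most 10 in all, crops included, and the job is handed in when it is done.

Besides the shell and the picture viewer there is one more tool, called after "Call:" by a JSON object that holds its "method" and its "body". carry_out: Moves the arm, as the interface text tells. Its arguments: {"type":"object","properties":{"targets":{"type":"array"},"newtons":{"type":"number"}},"required":["targets"]}

```bash
mkdir -p pics
python3 - <<'E'
from plant import *
import cv2,pickle
d={}
for n in("scene","side","wrist"):
    c=camera(n);d[n]=c;cv2.imwrite(f"pics/{n}0.png",c["frame"][:,:,::-1])
pickle.dump(d,open("cams0.pkl","wb"))
print(read_state())
E
```

```text
{'time': 0.15, 'joint_pos': array([-1.16204957e+01,  1.48502231e+01,  8.79945286e+01, -1.74341672e-03,
        7.72331471e+01, -1.16186564e+01]), 'joint_velocities': array([-0.01451342, -0.02010329, -0.21875352,  0.03969361,  0.00756045,
       -0.1337035 ]), 'joint_efforts': array([ 1.84710952e-03, -4.37643743e+01, -2.84233278e+01,  7.19930883e-02,
        3.80130450e-02, -3.72983607e-06]), 'ee_pos': array([5.49635110e-01, 7.93155824e-05, 2.40018459e-01]), 'eef_rot': array([-1.79923355e+02, -1.40236125e-02,  8.99985378e+01]), 'contact_force': array([-0.28711409, -0.58760432,  0.01927976]), 'ft_torque': array([-0.01228646, -0.00513694,  0.06484745]), 'gripper_force': 0.0, 'finger_gap': 1.0005117836699273}
```

View pics/scene0.png

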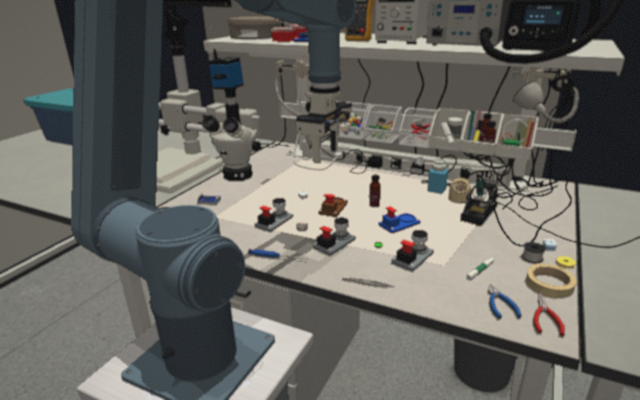

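View pics/wrist0.png

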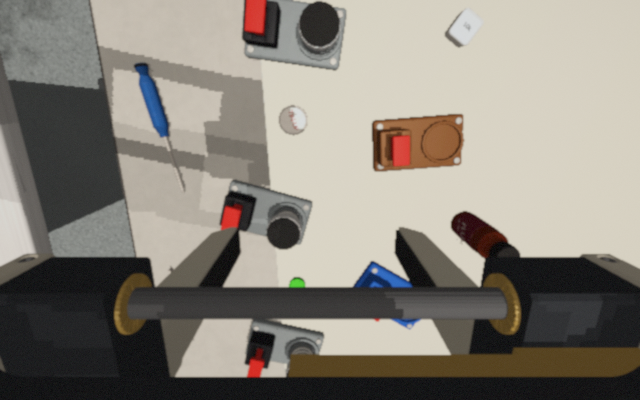

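Candidates for "stand" in the scene view: grey left (270,218), grey middle (335,238) and grey right (412,250) are the ones meant. The brown one (333,206) and the blue one (400,220) are decoys. In the wrist view, the left stand is at (295,30), the middle at (265,215) and the right at (285,345), the last partly hidden. I'll close the fingers and shift right so all three are in view.

Call:
{"method": "carry_out", "body": {"targets": [[[-20,0,0],0,-1],[[-40,0,0],0,-1],[[-60,0,-10],0,-1],[[-80,0,-20],0,-1],[[-90,0,-30],0,-1],[[-90,0,-40],0,-1],[[-90,0,-40],0,-1],[[-90,0,-40],0,-1],[[-90,0,-40],0,-1],[[-90,0,-40],0,-1]], "newtons": 10}}

```text
time: 0.98
ee_pos: [0.5497, -0.0889, 0.28]
eef_rot: [-179.9, -0.0, 90.1]
contact_force: [1.0, -0.2, -0.4]
finger_gap: 0.333
gripper_force: 0.0
```

Run:
```python
from plant import *
import cv2,pickle
c=camera("wrist");pickle.dump(c,open("w1.pkl","wb"))
cv2.imwrite("pics/w1.png",cv2.resize(c["frame"][:,:,::-1],(800,500),interpolation=cv2.INTER_CUBIC))
print(read_state()["ee_pos"],read_state()["finger_gap"],c["mtx"],c["world_to_cam"])
```

```text
[ 0.5497036  -0.08895067  0.28004521] 0.2901045624754154 [[299.71970343   0.         317.06697277]
 [  0.         299.71970343 195.25691636]
 [  0.           0.           1.        ]] [[ 9.99998584e-01  1.58959536e-03 -5.51907036e-04 -5.49565975e-01]
 [-1.67966786e-03  9.62606602e-01 -2.70897965e-01  1.29097930e-01]
 [ 1.00651209e-04  2.70898509e-01  9.62607910e-01 -4.04453665e-01]
 [ 0.00000000e+00  0.00000000e+00  0.00000000e+00  1.00000000e+00]]
```

View pics/w1.png

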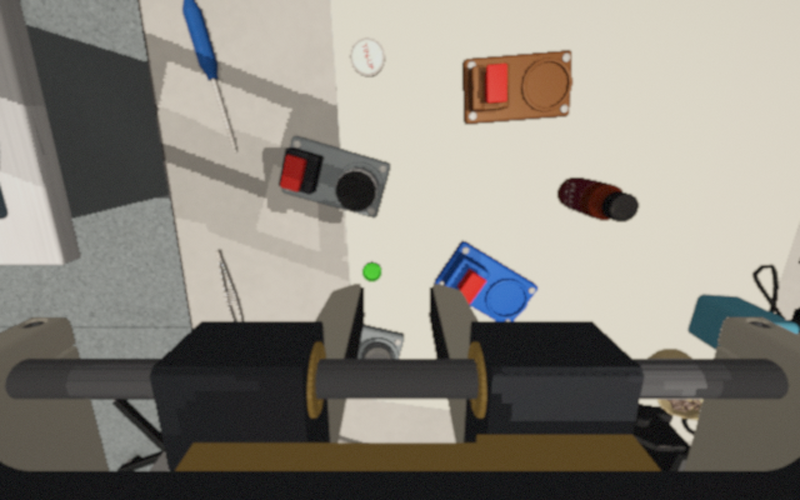

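The wrist view shows the middle stand at (335,175) with its tag at (295,172) and pad at (356,189). The right stand is hidden behind the gripper, so I'll move further right.

Call:
{"method": "carry_out", "body": {"targets": [[[-30,0,0],0,-1],[[-60,0,0],0,-1],[[-90,0,0],0,-1],[[-110,0,0],0,-1],[[-120,0,0],0,-1],[[-120,0,0],0,-1],[[-120,0,0],0,-1],[[-120,0,0],0,-1],[[-120,0,0],0,-1],[[-120,0,0],0,-1]]}}

```text
time: 1.87
ee_pos: [0.5502, -0.2087, 0.2809]
eef_rot: [180.0, -0.0, 90.1]
contact_force: [-0.3, 0.2, -0.9]
finger_gap: 0.007
gripper_force: 0.0
```

Run:
```python
from plant import *
import cv2,pickle
c=camera("wrist");pickle.dump(c,open("w2.pkl","wb"))
a=[pickle.load(open("cams0.pkl","rb"))["wrist"]["frame"][0:100,200:400],pickle.load(open("w1.pkl","rb"))["frame"][90:190,200:400],c["frame"][70:230,200:400]]
import numpy as np
cv2.imwrite("pics/w2.png",cv2.resize(c["frame"][:,:,::-1],(800,500),interpolation=cv2.INTER_CUBIC))
print(read_state()["ee_pos"],read_state()["finger_gap"])
```

```text
[ 0.55016254 -0.20885562  0.28090469] 0.0017213941771316184
```

View pics/w2.png

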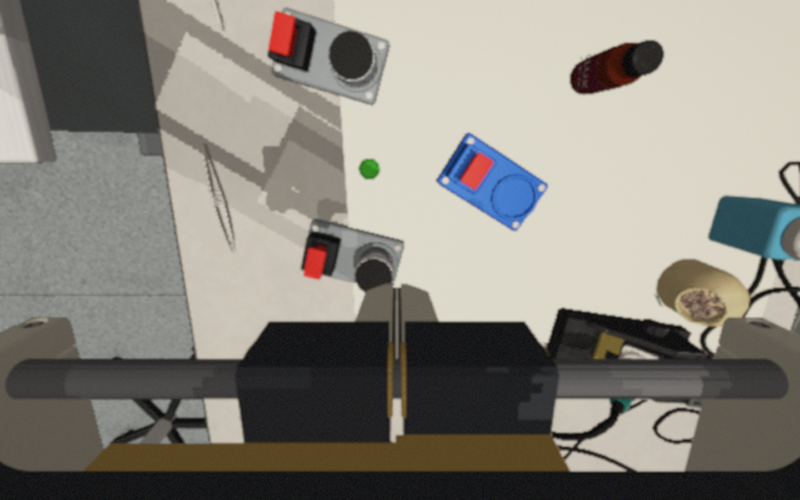

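The view now shows the right tag at (315,263) with its pad at (374,274), and the middle tag at (283,35) with its pad at (353,57). Next I'll measure these with masks.

```bash
cat > h.py <<'E'
import cv2,pickle,numpy as np
def ray(c,uv,z):
    M=c["world_to_cam"];R=M[:3,:3];C=-R.T@M[:3,3]
    q=np.linalg.inv(c["mtx"])@[uv[0],uv[1],1]
    d=R.T@np.array([q[0],-q[1],-q[2]])
    return C+d*(z-C[2])/d[2]
def blob(m,box):
    x0,y0,x1,y1=box;k=np.zeros_like(m);k[y0:y1,x0:x1]=m[y0:y1,x0:x1]
    n,l,s,ce=cv2.connectedComponentsWithStats(k)
    i=1+np.argmax(s[1:,4]);return (l==i).astype(np.uint8),ce[i],s[i]
E
python3 - <<'E'
from h import *
d=pickle.load(open("cams0.pkl","rb"))
V={"L0":(d["wrist"],(240,0,275,50),(298,0,345,58)),"M0":(d["wrist"],(215,195,245,235),(264,200,306,252)),
"M1":(pickle.load(open("w1.pkl","rb")),(220,110,265,160),(264,130,306,172)),
"M2":(pickle.load(open("w2.pkl","rb")),(210,5,245,55),(258,20,305,70)),
"R2":(pickle.load(open("w2.pkl","rb")),(238,190,265,228),(280,204,318,236))}
tiles=[]
for n,(c,tb,pb) in V.items():
    h=cv2.cvtColor(c["frame"],cv2.COLOR_RGB2HSV)
    red=(((h[...,0]<8)|(h[...,0]>172))&(h[...,1]>150)&(h[...,2]>185)).astype(np.uint8)
    m,ce,s=blob(red,tb)
    cn=max(cv2.findContours(m,0,2)[0],key=cv2.contourArea)
    W=np.array([ray(c,p[0],.064)[:2] for p in cn]);r=cv2.minAreaRect((W*1000).astype(np.float32))
    dark=(h[...,2]<50).astype(np.uint8)
    m2,ce2,s2=blob(dark,pb)
    cn2=max(cv2.findContours(m2,0,2)[0],key=cv2.contourArea)
    W2=np.array([ray(c,p[0],.062)[:2] for p in cn2]);cc,rr=cv2.minEnclosingCircle((W2*1000).astype(np.float32))
    print(n,"tag",np.round(r[0]),np.round(r[1]),round(r[2]),"pad",np.round(cc),round(rr,1),"sep",np.linalg.norm(np.subtract(cc,r[0])), "ang",np.degrees(np.arctan2(cc[1]-r[0][1],cc[0]-r[0][0])),s,s2)
    im=c["frame"][:,:,::-1].copy();cv2.drawContours(im,[cn],-1,(0,255,0),1);cv2.drawContours(im,[cn2],-1,(0,255,255),1)
    y=max(0,pb[1]-30);t=im[y:y+90,200:330];tiles.append(cv2.resize(t,(390,270)))
while len(tiles)<6:tiles.append(tiles[-1]*0)
cv2.imwrite("pics/t.png",np.vstack([np.hstack(tiles[:2]),np.hstack(tiles[3:5])]))
E
```

```text
L0 tag [490. 163.] [27. 17.] 82 pad [551. 156.] 18.3 sep 61.66160245737323 ang -6.5240402460916815 [245   0  20  32 552] [ 301    3   37   42 1238]
M0 tag [451. -43.] [26. 16.] 75 pad [510. -61.] 18.0 sep 61.96735220208491 ang -16.758406841622385 [222 208  18  21 277] [268 219  31  29 691]Traceback (most recent call last):
  File "<stdin>", line 11, in <module>
  File "h.py", line 10, in blob
    i=1+np.argmax(s[1:,4]);return (l==i).astype(np.uint8),ce[i],s[i]
        ~~~~~~~~~^^^^^^^^^
    return _wrapfunc(a, 'argmax', axis=axis, out=out, **kwds)
    return bound(*args, **kwds)
ValueError: attempt to get argmax of an empty sequence
```

Run:
```python
from h import *
d=pickle.load(open("cams0.pkl","rb"));w2=pickle.load(open("w2.pkl","rb"))
V={"L0":(d["wrist"],(240,0,275,50),(298,0,345,58)),"M0":(d["wrist"],(215,195,245,235),(264,200,306,252)),
"M2":(w2,(210,5,245,55),(258,20,305,70)),"R2":(w2,(238,190,265,228),(280,204,318,236))}
tiles=[]
for n,(c,tb,pb) in V.items():
    h=cv2.cvtColor(c["frame"],cv2.COLOR_RGB2HSV)
    red=(((h[...,0]<8)|(h[...,0]>172))&(h[...,1]>150)&(h[...,2]>185)).astype(np.uint8)
    m,ce,s=blob(red,tb)
    cn=max(cv2.findContours(m,0,2)[0],key=cv2.contourArea)
    W=np.array([ray(c,p[0],.064)[:2] for p in cn]);r=cv2.minAreaRect((W*1000).astype(np.float32))
    dark=(h[...,2]<50).astype(np.uint8)
    m2,ce2,s2=blob(dark,pb)
    cn2=max(cv2.findContours(m2,0,2)[0],key=cv2.contourArea)
    W2=np.array([ray(c,p[0],.062)[:2] for p in cn2]);cc,rr=cv2.minEnclosingCircle((W2*1000).astype(np.float32))
    print(n,"tag",np.round(r[0]),np.round(r[1]),round(r[2]),"pad",np.round(cc),round(rr,1),"sep",np.linalg.norm(np.subtract(cc,r[0])), "ang",np.degrees(np.arctan2(cc[1]-r[0][1],cc[0]-r[0][0])),s,s2)
    im=c["frame"][:,:,::-1].copy();cv2.drawContours(im,[cn],-1,(0,255,0),1);cv2.drawContours(im,[cn2],-1,(0,255,255),1)
    y=max(0,pb[1]-30);t=im[y:y+90,200:330];tiles.append(cv2.resize(t,(390,270)))
cv2.imwrite("pics/t.png",np.vstack([np.hstack(tiles[:2]),np.hstack(tiles[2:])]))
```

```text
L0 tag [490. 163.] [27. 17.] 82 pad [551. 156.] 18.3 sep 61.66160245737323 ang -6.5240402460916815 [245   0  20  32 552] [ 301    3   37   42 1238]
M0 tag [451. -43.] [26. 16.] 75 pad [510. -61.] 18.0 sep 61.96735220208491 ang -16.758406841622385 [222 208  18  21 277] [268 219  31  29 691]
M2 tag [451. -46.] [30. 16.] 74 pad [510. -63.] 17.9 sep 61.656200928329795 ang -15.537010162473617 [216  10  19  34 469] [265  26  32  36 886]
R2 tag [ 467. -256.] [29. 16.] 76 pad [ 526. -270.] 17.2 sep 60.85682874670648 ang -13.005422189778574 [244 199  16  24 277] [285 208  27  24 457]
```

View pics/t.png

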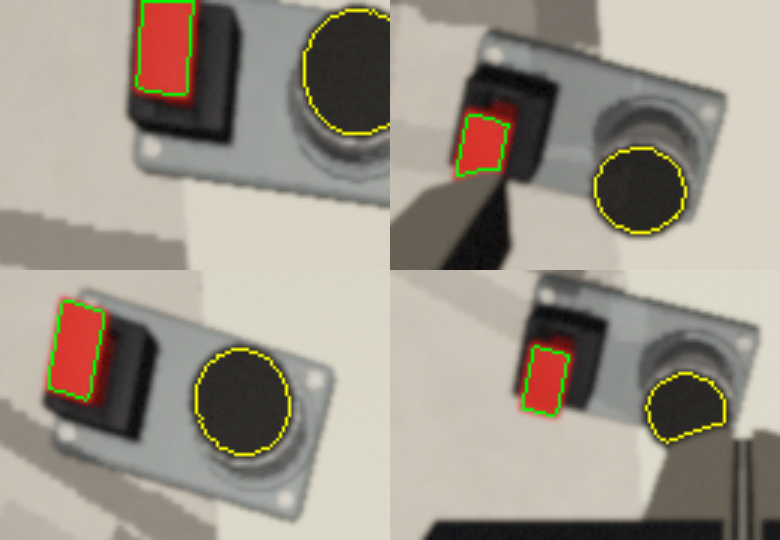

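The masks fit. Tag and pad are 61–62 mm apart in every pair, against 62 mm expected. All three are in reach and are the grey stands (the crop checks this).

- **Pads (mm):** left (551,156), middle (510,-62), right (527,-271).
- **Tags (mm):** left (490,164), middle (451,-45), right (467,-256).

Now over to the left pad.

Call:
{"method": "carry_out", "body": {"targets": [[[35,0,0],0,-1],[[75,0,0],0,-1],[[115,0,0],0,-1],[[155,0,0],0,-1],[[195,0,0],0,-1],[[235,0,0],0,-1],[[275,0,0],0,-1],[[315,1,0],0,-1],[[350,1,20],0,-1],[[365,1,40],0,-1]]}}

```text
time: 2.75
ee_pos: [0.551, 0.1601, 0.2419]
eef_rot: [179.8, -0.1, 90.2]
contact_force: [-0.2, -0.1, -0.5]
finger_gap: 0.006
gripper_force: 0.0
```

Call:
{"method": "carry_out", "body": {"targets": [[[0,0,25],0,-1],[[0,0,50],0,-1],[[0,0,75],0,-1],[[0,0,100],0,-1],[[0,0,120],0,-1],[[0,0,130],0,-1],[[0,0,135],0,-1],[[0,0,135],0,-1],[[0,0,135],0,-1],[[0,0,135],0,-1]]}}

```text
time: 3.58
ee_pos: [0.552, 0.1552, 0.1071]
eef_rot: [179.8, -0.0, 90.0]
contact_force: [0.7, -0.6, 0.9]
finger_gap: 0.008
gripper_force: 0.0
```

Run:
```python
from plant import *
import cv2
s=read_state();print(s["ee_pos"],s["eef_rot"],s["contact_force"],s["ft_torque"])
c=camera("scene");f=c["frame"][180:280,220:460,::-1]
cv2.imwrite("pics/s1.png",cv2.resize(f,(720,300),interpolation=cv2.INTER_CUBIC))
```

```text
[0.55203829 0.15520231 0.10714089] [ 1.79845986e+02 -1.49862876e-02  9.00044794e+01] [ 0.6883141  -0.63300367  0.93542321] [ 0.02819338 -0.01599508 -0.01412676]
```

View pics/s1.png

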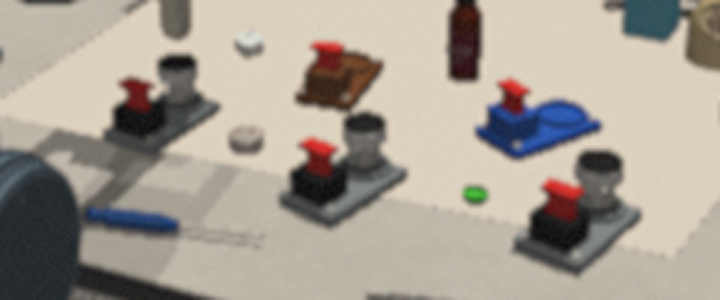

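The fingertip stands just above the left pad, at (175,25) in this crop, and nothing has been disturbed. Now pressing slowly.

Call:
{"method": "carry_out", "body": {"targets": [[[0,0,8],0,-1],[[0,0,14],0,-1],[[0,0,18],0,-1],[[0,0,21],0,-1],[[0,0,24],0,-1],[[0,0,27],0,-1],[[0,0,29],0,-1],[[0,0,31],0,-1],[[0,0,31],0,-1],[[0,0,31],0,-1]]}}

```text
time: 4.47
ee_pos: [0.5506, 0.1549, 0.0753]
eef_rot: [-180.0, 0.0, 90.0]
contact_force: [-4.5, -1.6, 10.0]
finger_gap: 0.005
gripper_force: 4.6
```

Call:
{"method": "carry_out", "body": {"targets": [[[0,0,1],0,-1],[[0,0,1],0,-1],[[0,0,1],0,-1],[[0,0,1],0,-1],[[0,0,1],0,-1],[[0,0,1],0,-1],[[0,0,1],0,-1],[[0,0,1],0,-1],[[0,0,1],0,-1],[[0,0,1],0,-1]]}}

```text
time: 5.3
ee_pos: [0.5506, 0.155, 0.0746]
eef_rot: [-180.0, 0.0, 90.0]
contact_force: [-4.3, -1.4, 9.2]
finger_gap: 0.005
gripper_force: 4.9
```

```bash
cat > rd.py <<'E'
from plant import *
import numpy as np
F=[]
for i in range(8):
    camera("side");s=read_state();F.append(s["contact_force"])
print(s["time"],s["ee_pos"],np.mean(F,0),np.std(F,0),s["ft_torque"])
E
python3 rd.py
```

```text
5.7 [0.55064235 0.15495412 0.07458552] [-4.37271548 -1.1147266   9.64140286] [0.45479639 0.39699117 0.30896869] [-0.17223815  0.85865343 -0.01405619]
```

At 9.4 mm down the left mount pushes back about 9.6 N, which fits the stiffest spring. Now up and over to the middle pad.

Call:
{"method": "carry_out", "body": {"targets": [[[0,0,-8],0,-1],[[0,0,-25],0,-1],[[-15,-3,-50],0,-1],[[-50,-10,-60],0,-1],[[-85,-17,-60],0,-1],[[-120,-24,-60],0,-1],[[-155,-31,-60],0,-1],[[-190,-38,-60],0,-1],[[-217,-41,-55],0,-1],[[-217,-41,-40],0,-1]]}}

```text
time: 6.53
ee_pos: [0.5115, -0.0672, 0.1154]
eef_rot: [179.7, 0.2, 89.8]
contact_force: [1.1, -0.3, 0.5]
finger_gap: 0.007
gripper_force: 0.0
```

Call:
{"method": "carry_out", "body": {"targets": [[[0,0,10],0,-1],[[0,0,20],0,-1],[[0,0,25],0,-1],[[0,0,28],0,-1],[[0,0,31],0,-1],[[0,0,34],0,-1],[[0,0,37],0,-1],[[0,0,39],0,-1],[[0,0,40],0,-1],[[0,0,40],0,-1]]}}

```text
time: 7.37
ee_pos: [0.5102, -0.0617, 0.0738]
eef_rot: [180.0, -0.0, 90.0]
contact_force: [-0.9, 2.4, 2.6]
finger_gap: 0.003
gripper_force: 1.2
```

```bash
python3 rd.py
```

```text
7.7667 [ 0.51020635 -0.06203983  0.07382474] [0.22337097 2.16953038 2.54070045] [0.39643626 0.42785888 0.49190033] [ 0.39012261 -0.02446281 -0.00920428]
```

At 10 mm down the middle mount pushes back about 2.5 N, so it is very likely the soft one. Now the right pad.

Call:
{"method": "carry_out", "body": {"targets": [[[0,0,-8],0,-1],[[0,0,-25],0,-1],[[-15,2,-50],0,-1],[[-50,5,-60],0,-1],[[-85,8,-60],0,-1],[[-120,11,-60],0,-1],[[-155,14,-60],0,-1],[[-190,17,-60],0,-1],[[-209,17,-55],0,-1],[[-209,17,-40],0,-1]]}}

```text
time: 8.6
ee_pos: [0.5282, -0.2773, 0.1159]
eef_rot: [179.8, 0.3, 89.8]
contact_force: [-0.1, -0.8, 0.0]
finger_gap: 0.005
gripper_force: 0.0
```

Call:
{"method": "carry_out", "body": {"targets": [[[0,0,10],0,-1],[[0,0,20],0,-1],[[0,0,25],0,-1],[[0,0,28],0,-1],[[0,0,31],0,-1],[[0,0,34],0,-1],[[0,0,37],0,-1],[[0,0,39],0,-1],[[0,0,40],0,-1],[[0,0,40],0,-1]]}}

```text
time: 9.43
ee_pos: [0.5271, -0.2704, 0.0738]
eef_rot: [180.0, -0.0, 90.0]
contact_force: [-1.3, 3.4, 5.4]
finger_gap: 0.006
gripper_force: 2.7
```

```bash
python3 rd.py
```

```text
9.8333 [ 0.52709131 -0.27044089  0.07409714] [-1.8620342   3.97096183  5.20729703] [0.57436315 0.35644898 0.33635449] [0.7212975  0.32417638 0.02051163]
```

At 10 mm down the right mount gives about 5.2 N (medium), so the middle is the softest. Now to the middle tag at (451,-45).

Call:
{"method": "carry_out", "body": {"targets": [[[0,0,-8],0,-1],[[0,0,-25],0,-1],[[15,-5,-50],0,-1],[[50,-17,-60],0,-1],[[87,-29,-60],0,-1],[[124,-41,-60],0,-1],[[161,-53,-60],0,-1],[[198,-65,-60],0,-1],[[225,-76,-55],0,-1],[[225,-76,-40],0,-1]]}}

```text
time: 10.67
ee_pos: [0.4499, -0.0422, 0.1154]
eef_rot: [179.8, 0.0, 90.2]
contact_force: [-0.7, -0.3, -0.3]
finger_gap: 0.005
gripper_force: 0.0
```

Run:
```python
from plant import *
import cv2
c=camera("wrist");s=read_state();print(s["ee_pos"],s["contact_force"])
cv2.imwrite("pics/w3.png",c["frame"][:,:,::-1])
```

```text
[ 0.44938509 -0.04364544  0.11228917] [-1.08093941 -0.60167942 -2.35702456]
```

View pics/w3.png

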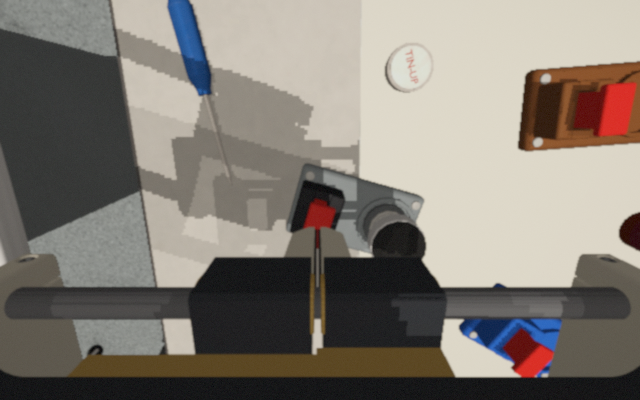

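The fingers are lined up over the middle red tag at (318,215), and the pad at (397,238) is clear. Pressing the tag down.

Call:
{"method": "carry_out", "body": {"targets": [[[0,0,10],0,-1],[[0,0,20],0,-1],[[0,0,25],0,-1],[[0,0,29],0,-1],[[0,0,33],0,-1],[[0,0,37],0,-1],[[0,0,40],0,-1],[[0,0,42],0,-1],[[0,0,43],0,-1],[[0,0,44],0,-1]]}}

```text
time: 11.55
ee_pos: [0.4516, -0.0464, 0.0701]
eef_rot: [179.9, 0.0, 90.0]
contact_force: [-4.0, -1.0, 19.2]
finger_gap: 0.006
gripper_force: 9.5
```

```bash
python3 rd.py
```

```text
11.95 [ 0.45150061 -0.04637524  0.07024441] [-1.48583571 -2.35112598  5.46125214] [0.48013093 0.50273088 0.84771451] [-0.4173106   0.21319018  0.01473134]
```

The tip is at 48 mm, the hard stop. Retreating straight up, then checking.

Call:
{"method": "carry_out", "body": {"targets": [[[0,0,-8],0,-1],[[0,0,-25],0,-1],[[0,0,-50],0,-1],[[0,0,-80],0,-1],[[0,0,-110],0,-1],[[0,0,-140],0,-1],[[0,0,-160],0,-1],[[0,0,-170],0,-1],[[0,0,-170],0,-1],[[0,0,-170],0,-1]]}}

```text
time: 12.78
ee_pos: [0.4507, -0.0457, 0.2392]
eef_rot: [-180.0, -0.0, 90.0]
contact_force: [-0.3, -0.3, -0.3]
finger_gap: 0.005
gripper_force: 0.0
```

Run:
```python
from plant import *
import cv2
s=read_state();print(s["time"],s["ee_pos"],s["contact_force"])
c=camera("scene");f=c["frame"][180:280,220:460,::-1]
cv2.imwrite("pics/s2.png",cv2.resize(f,(720,300),interpolation=cv2.INTER_CUBIC))
```

```text
12.7833 [ 0.45070588 -0.04570942  0.23922727] [-0.27141806 -0.29091753 -0.3072781 ]
```

View pics/s2.png

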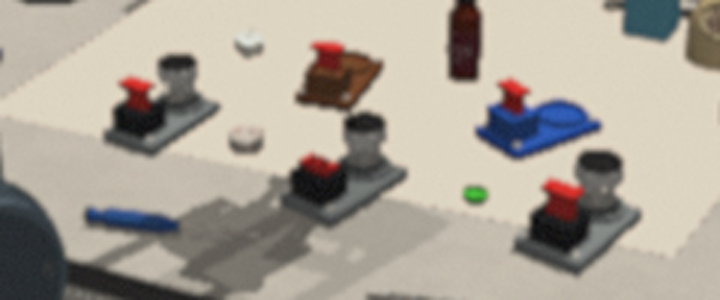

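The middle tag is down at (320,163), and the left (137,85) and right (563,190) tags are up. All pads are back up and nothing else has moved. Handing in.

```bash
python3 -c "
from plant import *
print(close_job())"
```

```text
the job is handed in; nothing more can be done
None
```

I pressed all three pads in order, found the middle mount softest (about 2.5 N at 10 mm down, against 5.2 N right and 9.6 N left), pushed its tag down to the stop, and handed the job in at about 13 s with the arm clear; no verdict came back.

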